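# Gauge the returned wheel spacers

### The arm

A 6-joint arm with a two-finger parallel gripper is mounted at the origin on the work surface. World frame = base frame: x ahead of the robot, y to its left, z up, the work surface at z = 0. Lengths are in m, angles in rad, forces in N, time in s.
With the tool pointing down it reaches from about 0.25 to 0.8 m from the base axis. Payload 8.5 kg.
Tool frame: the origin (TCP) lies at the very end of the fingers, on their centre line; the grasp point (between the pads) lies behind it (manip.grasp_offset is the z of the grasp point in the tool frame, in m); z points along the fingers, y is the line along which they close (so a half turn about z gives the same grasp; the last joint's range is limited). The gripper opens to 85 mm and grips with 20 to 120 N. Pads are 22 mm wide; open, the fingers measure 114 mm over their backs; the gripper's body (76 mm by 85 mm) begins 54 mm behind the grasp point. The pads swing forward as they close: fully open they stand 13 mm farther back than shut.
Start: joints at [-1.317, 0.238, -0.013, 1.319, 0, 1.571], TCP at [0.132, -0.508, 0.231] pointing down, gripper open.
Joint ranges: [-2.66, 2.66], [-1.03, 1.9], [-1.14, 1.46], [-1.82, 2.27], [-1.45, 1.34], [-3.14, 3.14]. Speed limits (rad/s): [2.22, 2.22, 2.79, 3.14, 3.14, 3.14].

### API

Orientations are given as a unit quaternion [w, x, y, z].
In Python, from plant import manip gives the robot as it stands.
- The arm moves only by the shell command python3 -m pendant 'ROWS' [OPENING] [FORCE]. ROWS is JSON, a list of rows, each a list of 2 entries, a list of its own where there are three numbers: the shift along the tool's x, y, z in units of 40 mm (1.0 is 40 mm), then the turn, a rotation vector about the tool's x, y, z in units of 8 degrees (1.0 is 8 degrees). A call has 1 to 20 rows; each row is the pose to reach, as a shift and turn from the pose commanded when the call began, along the tool's axes at that moment; what a row does not reach only later rows make up. A row lasts 1/10 s, in which the tool goes at most 50 mm and 8.59 degrees, less where a joint would pass 70% of its speed; a pose out of reach is approached as far as the arm can. A call with a gripper value outside its range is refused whole. OPENING is the gripper command: -1 is fully open, 1 is shut, values between are in proportion, set as the call begins (- or left out, the last holds). The fingers move at their own pace and stop on an object; FORCE is the grip in N (left out, the last holds). Time passes only in rows, so rows that repeat a pose let the fingers close. It gives the time, the measured TCP pose, the force, the opening and the grip force at its end, in the units of the state.
- manip.observe(): the state, without advancing time (a new reading comes with each control period).
- manip.camera(name): name is "scene" or "top"; returns a dict with "color" (420x560x3 uint8, blue, green, red), "fovy" (degrees; the focal length in pixels is half the picture's height over the tangent of half this angle, whatever the lens; pixels are square), "cx", "cy" (the principal point, pixels), "R" (3x3) and "t" (3): a world point X has camera coordinates R X + t. Camera axes: x right, y down, z forward; pixel columns grow to the right and rows downward; lengths in m; the calibration is good to about 2 mm. A picture is of the moment at which its call begins. There is no depth.
- manip.hand_in(): hands the job in; it is judged then, once.
The state is a dict: "time_s": time; "q": joint angles; "joint_velocities": joint speeds; "effort": joint torques, N m; "tool_pos": TCP position; "orientation": TCP orientation; "wrist_force": force on the tool from outside, world axes, zero at the start; "moment": the same for the moment, N m; "opening": opening from 0.0 (shut) to 1.0 (fully open); "grasp_force": force on a finger pad.
Only numpy, scipy, OpenCV 4.12 (cv2) and the standard library are available. Lean on these libraries where they do the work, as an engineer would, in place of code of your own. Each camera call takes 0.05 s, during which the arm holds its last target. There are 200 camera calls.

### The job

Gauge the steel spacers on the counter one at a time, from the shortest to the tallest: stand the spacer in the middle of the anvil, turn the knob until the gauge head clicks in over it, press the gauge foot down onto the spacer so that it reads its height, let it up and turn the knob back until the head clicks into its parked place. Those under 40 mm are worn and go upright in the round dish, the taller ones upright in the rectangular tray; finish with all of them put away, the gauge up and the head parked, and leave the other things on the counter alone.

Things in the scene. Friction and masses are not known exactly. Their poses are not given: they have to be found in the camera images.
- spacer_a: the shortest of the four possible spacers: loose solid turned-steel cylinder, 40 mm diameter, 24 mm tall, a dark dimple in its top end, which stays uppermost; about 132 g; origin at the centre of its underside, z axis up along the cylinder. It starts standing on the counter; absent (None) in some starts
- spacer_b: the second shortest of the four possible spacers: loose solid turned-steel cylinder, 40 mm diameter, 32 mm tall, a dark dimple in its top end, which stays uppermost; about 176 g; origin at the centre of its underside, z axis up along the cylinder. It starts standing on the counter; absent (None) in some starts
- spacer_c: the second tallest of the four possible spacers: loose solid turned-steel cylinder, 40 mm diameter, 42 mm tall, a dark dimple in its top end, which stays uppermost; about 231 g; origin at the centre of its underside, z axis up along the cylinder. It starts standing on the counter; absent (None) in some starts
- spacer_d: the tallest of the four possible spacers: loose solid turned-steel cylinder, 40 mm diameter, 50 mm tall, a dark dimple in its top end, which stays uppermost; about 275 g; origin at the centre of its underside, z axis up along the cylinder. It starts standing on the counter; absent (None) in some starts
- anvil (a point): centre of the anvil, a bright disc of 64 mm diameter inlaid flush in the top of the fixed gauge stand's flat base plate, 20 mm above the counter. Plate: 250 mm x 130 mm x 20 mm, from 65 mm in front of the anvil centre to 185 mm behind it, level all over; vertical column of 38 mm diameter 130 mm behind the anvil. Site axes: x from the anvil to the column, z up
- turret (a joint): angle of the swinging gauge head, rad: 0 = parked, anvil free from above; 1.3 = gauge centred over the anvil; grows counter-clockwise seen from above. A sprung detent resists up to half way (0.65) with at most about 0.2 N m, then snaps the head on to the far end and holds it; let go before half way it springs back. Same in both directions; end stops at 0 and 1.3
- knob (a point): grip point of the black bar knob on top of the gauge head, on the column's axis, 169 mm above the counter; axes turn with the head, z up. Bar: 46 mm long (x), 14 mm thick (y), 34 mm high, top 15 mm above the point; under it a flange of 46 mm diameter, top 19 mm below the point. The gauge arm (30 mm wide, top 137 mm above the counter) points along the point's -x, its stem 130 mm out
- gauge (a joint): downward travel of the sprung gauge stem, m, 0 to 0.06; 0 = fully up, where the foot's underside is 75 mm above the anvil's top, so the height measured is 75 mm minus this travel. A light spring (about 2 N at the top to 5 N at the bottom) lifts it again when let go
- gauge_top (a point): centre of the top face of the round black push button (24 mm diameter, 8 mm thick) on top of the gauge stem; 203 mm above the counter with the stem up. Push it down here
- foot: the gauge's steel foot, a disc of 26 mm diameter and 6 mm thick at the lower end of the stem; origin at the centre of its underside
- tray: fixed open rectangular blue plastic tray, 110 mm (x) x 150 mm (y) outside, 22 mm high, walls 4 mm, floor 4 mm or so thick; origin at the centre of its underside
- dish: fixed open round steel dish, 140 mm diameter outside, 22 mm high, walls 4 mm, floor 4 mm thick; origin at the centre of its underside
- carton: bystander: loose small cardboard box, 45 x 45 x 45 mm; origin under its centre
- jar: bystander: loose small clear jar with a metal lid, 44 mm diameter, 50 mm tall; origin under its centre
- reel: bystander: loose black reel of tape lying flat, 56 mm diameter, 20 mm high; origin under its centre

How it is judged:
On the way, in this order (a step that is already met when the one before it is completed fails the run):
1. the gauge head is clicked in over the anvil and the foot is pressed down on the shortest spacer, standing on the anvil, so that the gauge reads 24 mm (horizontal distance between foot and spacer_a below 0.022 m and z of foot in the frame of spacer_a between 0.021 and 0.026 m and contact force between foot and spacer_a above 0.3 N and horizontal distance between spacer_a and anvil below 0.02 m and angle between spacer_a's own z axis and vertical below 0.1 rad), for 0.2 s.
2. the gauge head is clicked in over the anvil and the foot is pressed down on the second shortest spacer, standing on the anvil, so that the gauge reads 32 mm (horizontal distance between foot and spacer_b below 0.022 m and z of foot in the frame of spacer_b between 0.029 and 0.034 m and contact force between foot and spacer_b above 0.3 N and horizontal distance between spacer_b and anvil below 0.02 m and angle between spacer_b's own z axis and vertical below 0.1 rad), for 0.2 s.
3. the gauge head is clicked in over the anvil and the foot is pressed down on the second tallest spacer, standing on the anvil, so that the gauge reads 42 mm (horizontal distance between foot and spacer_c below 0.022 m and z of foot in the frame of spacer_c between 0.039 and 0.044 m and contact force between foot and spacer_c above 0.3 N and horizontal distance between spacer_c and anvil below 0.02 m and angle between spacer_c's own z axis and vertical below 0.1 rad), for 0.2 s.
4. the gauge head is clicked in over the anvil and the foot is pressed down on the tallest spacer, standing on the anvil, so that the gauge reads 50 mm (horizontal distance between foot and spacer_d below 0.022 m and z of foot in the frame of spacer_d between 0.047 and 0.052 m and contact force between foot and spacer_d above 0.3 N and horizontal distance between spacer_d and anvil below 0.02 m and angle between spacer_d's own z axis and vertical below 0.1 rad), for 0.2 s.
At the end, for the whole second after the job is handed in: All spacers gauged, shortest first; 24 and 32 mm ones upright on the floor of the dish (centre within 54 mm of its own), 42 and 50 mm ones upright on the floor of the tray (centre within 40 mm in x, 60 mm in y), at rest; head parked (below 0.12 rad), gauge up (below 5 mm) (value of joint turret below 0.12 rad and value of joint gauge below 0.005 m and horizontal distance between each of spacer_a, spacer_b and dish below 0.054 m and z of each of spacer_a, spacer_b in the frame of dish below 0.012 m and angle between each of spacer_a, spacer_b, spacer_c, spacer_d's own z axis and vertical below 0.15 rad and linear speed of each of spacer_a, spacer_b, spacer_c, spacer_d below 0.02 m/s and z of each of spacer_c, spacer_d in the frame of tray below 0.012 m and x of spacer_c in the frame of tray between -0.04 and 0.04 m and y of spacer_c in the frame of tray between -0.06 and 0.06 m and x of spacer_d in the frame of tray between -0.04 and 0.04 m and y of spacer_d in the frame of tray between -0.06 and 0.06 m); the robot touches nothing.
It fails at once if the small box is pushed from its place (more than 30 mm) (distance of carton from where it was at the start of the episode above 0.03 m).
It fails at once if the jar is pushed from its place (more than 30 mm) (distance of jar from where it was at the start of the episode above 0.03 m).
It fails at once if the reel of tape is pushed from its place (more than 30 mm) (distance of reel from where it was at the start of the episode above 0.03 m).
Of spacer_a, spacer_b, spacer_c, spacer_d only 2 to 3 are there at a start; the rules pass over those that are not, and their reading is None.
At some moment in a run one of spacer_a, spacer_b, spacer_c, spacer_d may be knocked a few centimetres aside while the robot is not near it.
Once in a run the grip may slacken for a moment while it holds something.
It also fails if it takes over 210 s, if anything falls off the work surface, if the arm or the gripper's body presses on something with over 40 N, if the wrist force passes 120 N, or if a joint passes its speed limit or range.

## Working session

There is one attempt and no reset: what is moved stays moved. The work goes in short steps, Python scripts to look and compute and a shell command to move; the robot and the scene stay as the last step left them, time stands still between calls to the robot, and variables do not carry over. Pictures are saved under pics/ and viewed, at most 16 in all, crops included, and the job is handed in when it is done.

```bash
ls; mkdir -p pics; python3 - <<'E'
from plant import manip
import cv2
print(manip.observe(), manip.grasp_offset)
for n in("scene","top"):
    c=manip.camera(n); cv2.imwrite(f"pics/{n}0.png",c["color"]); print(n,c["fovy"],c["cx"],c["cy"],c["R"],c["t"],[k for k in c])
E
```

```text
pics
{'time_s': 0.0, 'q': array([-1.31700744e+00,  2.38798266e-01, -1.42611939e-02,  1.31923319e+00,
       -5.85724108e-06,  1.57080047e+00]), 'joint_velocities': array([-0.00077587, -0.00121522,  0.00020673, -0.00115854,  0.00093294,
       -0.00032109]), 'effort': array([-2.60457600e-03, -5.38780117e+01,  3.46441483e+01,  1.85330847e-02,
       -2.54310025e-04, -3.28999522e-05]), 'tool_pos': array([ 0.13170283, -0.50776385,  0.23066577]), 'orientation': array([-7.41777291e-04,  9.91959682e-01,  1.26552084e-01, -9.75898302e-05]), 'wrist_force': array([0.12235075, 0.39416656, 0.54029736]), 'moment': array([-0.00584103, -0.00917483,  0.00982833]), 'grasp_force': 0.0, 'opening': 1.002149856360521} -0.0187
scene 53.15547694833735 286.51705613627007 204.89734385217199 [[ 2.85025271e-01  9.58519996e-01  1.12071920e-04]
 [ 8.25286877e-01 -2.45347634e-01 -5.08631604e-01]
 [-4.87506066e-01  1.45065352e-01 -8.60984250e-01]] [-0.14149633 -0.40345765  1.32943623] ['color', 'fovy', 'cx', 'cy', 'R', 't']
top 46.31757355616133 278.1594782957845 210.1418108973155 [[ 0.01266493 -0.99991555 -0.00291355]
 [-0.98617413 -0.01200929 -0.16527664]
 [ 0.16522769  0.00496649 -0.98624294]] [-0.00993432  0.57502498  1.17226585] ['color', 'fovy', 'cx', 'cy', 'R', 't']
```

View pics/scene0.png

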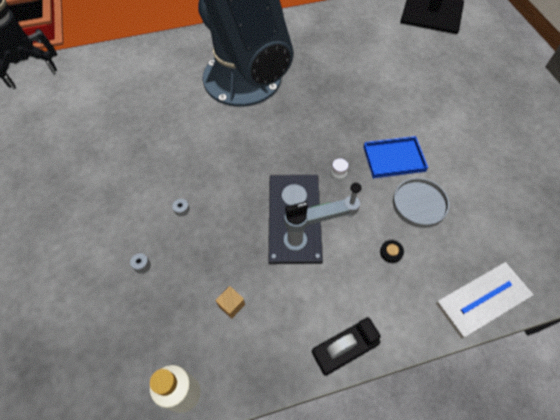

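View pics/top0.png

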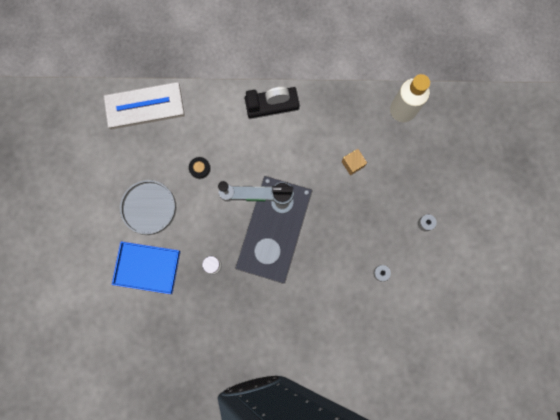

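The scene view shows two spacers at about (180,207) and (139,262), which are (383,272) and (428,222) in the top view. The anvil is at (267,251) in the top view, and the head is parked pointing to +y. Next I'll measure by triangulation.

```bash
cat > h.py <<'E'
from plant import manip
import cv2, numpy as np
from scipy.spatial.transform import Rotation as Ro
def cam(n): return manip.camera(n)
def ray(c,u,v):
    f=210/np.tan(np.radians(c["fovy"])/2); R,t=np.array(c["R"]),np.array(c["t"])
    return -R.T@t, R.T@np.array([(u-c["cx"])/f,(v-c["cy"])/f,1])
def plane(c,p,z):
    o,d=ray(c,*p); return o+d*(z-o[2])/d[2]
def tri(c1,p1,c2,p2):
    o1,d1=ray(c1,*p1); o2,d2=ray(c2,*p2)
    s=np.linalg.lstsq(np.c_[d1,-d2],o2-o1,rcond=None)[0]
    a,b=o1+s[0]*d1,o2+s[1]*d2; return (a+b)/2,np.linalg.norm(a-b)
def proj(c,X):
    f=210/np.tan(np.radians(c["fovy"])/2); q=np.array(c["R"])@X+c["t"]; return f*q[:2]/q[2]+[c["cx"],c["cy"]]
def dimple(c,p,r=8):
    u,v=map(int,np.round(p)); g=cv2.cvtColor(c["color"],cv2.COLOR_BGR2GRAY).astype(float)[v-r:v+r+1,u-r:u+r+1]
    yy,xx=np.mgrid[-r:r+1,-r:r+1]; m=np.hypot(xx,yy)<=5
    w=np.clip(75-g,0,None)*m
    return np.array([u+(w*xx).sum()/w.sum(),v+(w*yy).sum()/w.sum()])
def go(x,y,z,tyaw,src=None):
    """shift (40mm units, tool axes) and turn (8deg units) to TCP target; tyaw=world angle of tool y axis (mod pi), deg"""
    s=manip.observe(); w,*v=s["orientation"]; R=Ro.from_quat([*v,w]).as_matrix()
    sh=R.T@(np.array([x,y,z])-s["tool_pos"])/.04
    a=np.degrees(np.arctan2(R[1,1],R[0,1])); d=-((tyaw-a+90)%180-90)
    print("shift",sh.round(3),"turnz",round(d/8,3),"yaw_y now",a.round(1))
def st():
    s=manip.observe(); print(round(s["time_s"],2),s["tool_pos"].round(4),s["wrist_force"].round(1),round(s["opening"],3),round(float(s["grasp_force"]),1),"q",s["q"].round(2))
E
python3 - <<'E'
from h import *
a,b=cam("scene"),cam("top")
print([-np.array(c["R"]).T@c["t"] for c in(a,b)])
for ps,pt in(((180,207),(383,272)),((139,262),(428,222))):
    ps,pt=dimple(a,ps),dimple(b,pt); print(ps,pt,tri(a,ps,b,pt))
def cent(c,m,lo):
    n,l,s,ce=cv2.connectedComponentsWithStats(m.astype(np.uint8)); return [(s[i].tolist(),ce[i].round(1)) for i in range(1,n) if s[i][4]>lo]
for n,c in(("s",a),("t",b)):
    h=cv2.cvtColor(c["color"],cv2.COLOR_BGR2HSV)
    print(n,"blue",cent(c,cv2.inRange(h,(110,180,60),(130,255,255)),500))
    g=cv2.cvtColor(c["color"],cv2.COLOR_BGR2GRAY)
    print(g[185:206,280:310].max(), g[251,255:280] if n=="t" else g[195,282:310])
for nm,p,z in(("anvil",(267,251),.02),("col_knob",(282,190),.184),("btn",(223.5,187),.203),("dish",(148,208),.015),("tray",(147,268),.015),("jar",(211,265),.05),("reel",(200,168),.02),("box",(355,162),.045),("plateFL",(236,269),.02),("plateFR",(287,282),.02),("plateBR",(312,190),.02),("plateBL",(264,178),.02)): print(nm,plane(b,p,z).round(3))
for nm,p,z in(("anvil",(294,194),.02),("btn",(356,188),.203),("dish",(421,203),.015),("tray",(395,157),.015)): print("S",nm,plane(a,p,z).round(3))
big=np.hstack([cv2.resize(a["color"][150:290,240:380],None,fx=2.85,fy=2.85,interpolation=3),cv2.resize(b["color"][160:300,200:340],None,fx=2.85,fy=2.85,interpolation=3)])
cv2.imwrite("pics/c1.png",big)
E
```

```text
[array([ 1.02140656, -0.15621545,  0.9394282 ]), array([ 0.37350979, -0.00884988,  1.25114818])]
[179.5625     204.73958333] [382.43490305 272.53185596] (array([ 0.42545223, -0.26234037,  0.02437984]), np.float64(0.001640765347753128))
[138.25629291 260.53318078] [428.22988506 221.5862069 ] (array([ 0.55328696, -0.37806437,  0.03212018]), np.float64(0.0019383071063649926))
s blue [([364, 137, 63, 40, 1822], array([394.6, 156.7]))]
174 [149 165 172 166 169 168 170 171 166 164 167 163 165 164 165 166 170 167
 166 168 163 168 172 161 135  90  67  63]
t blue []
171 [168 175 174 174 174 173 171 171 172 173 172 170 170 170 169 170 170 172
 173 174 174 173 172 169 154]
anvil [0.476 0.024 0.02 ]
col_knob [ 0.598 -0.011  0.184]
btn [0.599 0.116 0.203]
dish [0.582 0.33  0.015]
tray [0.43  0.324 0.015]
jar [0.437 0.159 0.05 ]
reel [0.688 0.2   0.02 ]
box [ 0.702 -0.196  0.045]
plateFL [0.43  0.101 0.02 ]
plateFR [ 0.399 -0.027  0.02 ]
plateBR [ 0.633 -0.089  0.02 ]
plateBL [0.663 0.035 0.02 ]
S anvil [0.475 0.027 0.02 ]
S btn [0.606 0.119 0.203]
S dish [0.591 0.332 0.015]
S tray [0.437 0.328 0.015]
```

View pics/c1.png

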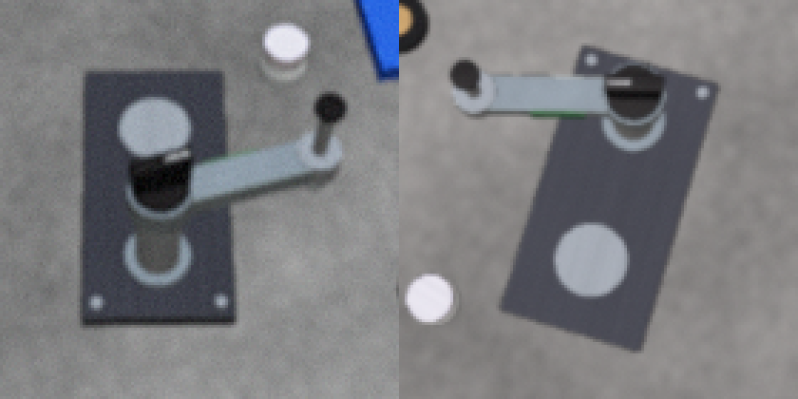

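The spacers are A (24.4 mm measured) at (0.425,-0.262) and B (32.1 mm) at (0.553,-0.378). The anvil is about (0.475,0.025) and the column about (0.600,-0.010). In the parked position the arm points along +y.

```bash
python3 -c "
from h import *; go(.425,-.262,.10,0)"
```

```text
shift [ 8.64  -4.108  3.276] turnz -9.433 yaw_y now -75.5
```

```bash
python3 -m pendant '[[[8.64,-4.11,3.27],[0,0,-9.43]],[[8.64,-4.11,3.27],[0,0,-9.43]],[[8.64,-4.11,3.27],[0,0,-9.43]],[[8.64,-4.11,3.27],[0,0,-9.43]],[[8.64,-4.11,3.27],[0,0,-9.43]],[[8.64,-4.11,3.27],[0,0,-9.43]],[[8.64,-4.11,3.27],[0,0,-9.43]],[[8.64,-4.11,3.27],[0,0,-9.43]],[[8.64,-4.11,3.27],[0,0,-9.43]],[[8.64,-4.11,3.27],[0,0,-9.43]],[[8.64,-4.11,3.27],[0,0,-9.43]],[[8.64,-4.11,3.27],[0,0,-9.43]],[[8.64,-4.11,3.27],[0,0,-9.43]],[[8.64,-4.11,3.27],[0,0,-9.43]]]' -1 60
python3 - <<'E'
from h import *
st(); go(.425,-.262,.002,0)
a,b=cam("scene"),cam("top"); cv2.imwrite("pics/s2.png",a["color"])
E
```

```text
time_s: 1.6
tool_pos: [0.4247, -0.2629, 0.1009]
orientation: [0.0, 0.708, 0.706, 0.0]
wrist_force: [-0.2, -0.4, 0.9]
opening: 1.003
grasp_force: 0.0
1.6 [ 0.4247 -0.2629  0.1009] [-0.2 -0.4  0.9] 1.003 0.0 q [-0.55  0.28 -0.31  0.98  0.    1.02]
shift [0.024 0.007 2.471] turnz -0.02 yaw_y now -0.2
```

View pics/s2.png

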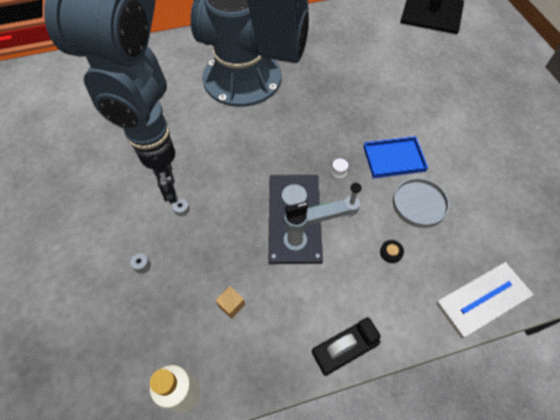

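The hand is above A at (180,207). There is no third spacer in the area the arm hid before, so only A and B are present. Next I'll descend, grip, lift and check.

```bash
python3 -m pendant '[[[0,0,0.8],[0,0,0]],[[0,0,1.6],[0,0,0]],[[0,0,2.2],[0,0,0]],[[0,0,2.47],[0,0,0]],[[0,0,2.47],[0,0,0]],[[0,0,2.47],[0,0,0]]]' && python3 -m pendant '[[[0,0,0],[0,0,0]],[[0,0,0],[0,0,0]],[[0,0,0],[0,0,0]],[[0,0,0],[0,0,0]],[[0,0,0],[0,0,0]],[[0,0,0],[0,0,0]],[[0,0,0],[0,0,0]],[[0,0,0],[0,0,0]]]' 1 60 && python3 -m pendant '[[[0,0,-0.8],[0,0,0]],[[0,0,-1.6],[0,0,0]],[[0,0,-2.5],[0,0,0]],[[0,0,-2.5],[0,0,0]]]'; python3 -c "
from h import *; go(.475,.025,.10,0)"
```

```text
time_s: 2.3
tool_pos: [0.4255, -0.2626, 0.0024]
orientation: [0.0, 0.707, 0.707, 0.0]
wrist_force: [-0.7, 1.0, 1.1]
opening: 0.998
grasp_force: 0.0
time_s: 3.1
tool_pos: [0.4255, -0.2625, 0.0027]
orientation: [0.001, 0.707, 0.707, 0.0]
wrist_force: [-0.9, 0.8, 9.7]
opening: 0.444
grasp_force: 59.3
time_s: 3.5
tool_pos: [0.4273, -0.2636, 0.106]
orientation: [0.003, 0.707, 0.707, 0.001]
wrist_force: [1.6, -0.6, -1.9]
opening: 0.447
grasp_force: 61.0
shift [7.216 1.19  0.131] turnz -0.002 yaw_y now -0.0
```

```bash
python3 -m pendant '[[[7.2,1.2,0],[0,0,0]],[[7.2,1.2,0],[0,0,0]],[[7.2,1.2,0],[0,0,0]],[[7.2,1.2,0],[0,0,0]],[[7.2,1.2,0],[0,0,0]],[[7.2,1.2,0],[0,0,0]],[[7.2,1.2,0],[0,0,0]],[[7.2,1.2,0],[0,0,0]],[[7.2,1.2,0],[0,0,0]]]'; python3 - <<'E'
from h import *
st(); go(.475,.025,.0235,0)
a,b=cam("scene"),cam("top"); cv2.imwrite("pics/s3.png",np.hstack([cv2.resize(a["color"][100:300,180:380],(400,400)),cv2.resize(b["color"][160:360,180:380],(400,400))]))
E
```

```text
time_s: 4.4
tool_pos: [0.4726, 0.0251, 0.1013]
orientation: [-0.0, 0.707, 0.707, -0.0]
wrist_force: [-0.9, 0.5, -1.3]
opening: 0.448
grasp_force: 61.0
4.4 [0.4726 0.0251 0.1013] [-0.9  0.5 -1.3] 0.448 61.0 q [ 0.05  0.24 -0.37  0.97 -0.    1.62]
shift [-0.003  0.061  1.944] turnz -0.005 yaw_y now -0.0
```

View pics/s3.png

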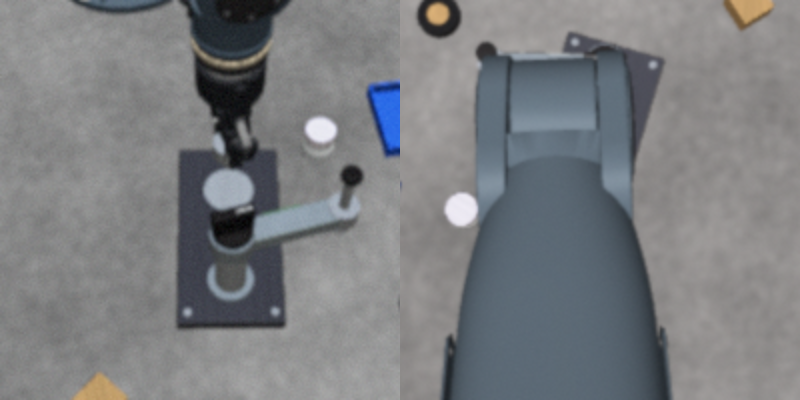

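The hand holds the spacer just above the anvil, at about crop (225,150). Now I'll place it.

```bash
python3 -m pendant '[[[0,0.06,0.8],[0,0,0]],[[0,0.06,1.4],[0,0,0]],[[0,0.06,1.8],[0,0,0]],[[0,0.06,1.95],[0,0,0]],[[0,0.06,1.95],[0,0,0]],[[0,0.06,1.95],[0,0,0]]]' && python3 -m pendant '[[[0,0,0],[0,0,0]],[[0,0,0],[0,0,0]],[[0,0,0],[0,0,0]],[[0,0,0],[0,0,0]],[[0,0,0],[0,0,0]]]' -0.5 && python3 -m pendant '[[[0,0,-1],[0,0,0]],[[0,0,-2.2],[0,0,0]],[[0,0,-3.4],[0,0,0]],[[0,0,-4.6],[0,0,0]],[[0,0,-5.2],[0,0,0]],[[0,0,-5.2],[0,0,0]]]' -0.2; python3 - <<'E'
from h import *
st(); go(.600,-.010,.156,0)
E
```

```text
time_s: 5.1
tool_pos: [0.4759, 0.025, 0.0241]
orientation: [0.0, 0.708, 0.706, 0.0]
wrist_force: [-0.2, 0.3, -1.8]
opening: 0.445
grasp_force: 61.0
time_s: 5.6
tool_pos: [0.4756, 0.0258, 0.0238]
orientation: [0.0, 0.707, 0.707, 0.0]
wrist_force: [-0.2, 0.6, -0.2]
opening: 0.75
grasp_force: 0.0
time_s: 6.2
tool_pos: [0.4774, 0.0259, 0.2354]
orientation: [0.002, 0.707, 0.707, 0.002]
wrist_force: [0.4, 0.5, -0.3]
opening: 0.6
grasp_force: 0.0
6.2 [0.4774 0.0259 0.2354] [ 0.4  0.5 -0.3] 0.6 0.0 q [ 0.05  0.15 -0.11  1.3   0.    1.63]
shift [-0.898  3.053  2.005] turnz -0.001 yaw_y now -0.0
```

```bash
python3 -m pendant '[[[-0.9,3.1,0],[0,0,0]],[[-0.9,3.1,0],[0,0,0]],[[-0.9,3.1,0],[0,0,0]],[[-0.9,3.1,0],[0,0,0]],[[-0.9,3.1,0.8],[0,0,0]],[[-0.9,3.1,1.4],[0,0,0]],[[-0.9,3.1,1.88],[0,0,0]],[[-0.9,3.1,1.88],[0,0,0]],[[-0.9,3.1,1.88],[0,0,0]]]' && python3 -m pendant '[[[0,0,0],[0,0,0]],[[0,0,0],[0,0,0]],[[0,0,0],[0,0,0]],[[0,0,0],[0,0,0]],[[0,0,0],[0,0,0]],[[0,0,0],[0,0,0]],[[0,0,0],[0,0,0]],[[0,0,0],[0,0,0]]]' 1 40; python3 -c "
from h import *; st(); print(manip.observe()['moment'])"
```

```text
time_s: 7.1
tool_pos: [0.5987, -0.0101, 0.1565]
orientation: [-0.001, 0.707, 0.707, -0.0]
wrist_force: [1.3, 0.2, 0.2]
opening: 0.6
grasp_force: 0.0
time_s: 7.9
tool_pos: [0.6013, -0.0102, 0.1579]
orientation: [0.001, 0.707, 0.707, 0.001]
wrist_force: [4.8, 1.6, 3.0]
opening: 0.159
grasp_force: 43.1
7.9 [ 0.6013 -0.0102  0.1579] [4.8 1.6 3. ] 0.159 43.1 q [-0.02  0.4   0.03  1.2   0.    1.55]
[-0.03553766 -0.51405164 -0.07764728]
```

```bash
python3 -m pendant '[[[0,0,0],[0,0,-0.9]],[[0,0,0],[0,0,-1.8]],[[0,0,0],[0,0,-2.7]],[[0,0,0],[0,0,-3.6]],[[0,0,0],[0,0,-4.5]],[[0,0,0],[0,0,-5.4]],[[0,0,0],[0,0,-6.3]],[[0,0,0],[0,0,-7.2]],[[0,0,0],[0,0,-8.1]],[[0,0,0],[0,0,-8.8]],[[0,0,0],[0,0,-9.2]],[[0,0,0],[0,0,-9.2]],[[0,0,0],[0,0,-9.2]]]' ; python3 -c "
from h import *; st(); print(manip.observe()['moment'])"
```

```text
time_s: 9.2
tool_pos: [0.6013, -0.0103, 0.1578]
orientation: [0.002, 0.143, 0.99, 0.0]
wrist_force: [4.7, 0.5, 3.0]
opening: 0.157
grasp_force: 25.7
9.2 [ 0.6013 -0.0103  0.1578] [4.7 0.5 3. ] 0.157 25.7 q [-0.02  0.4   0.03  1.2   0.    0.27]
[-0.13193269 -0.82794835  0.10996783]
```

```bash
python3 -m pendant '[[[0,0,0],[0,0,0]],[[0,0,0],[0,0,0]],[[0,0,0],[0,0,0]],[[0,0,0],[0,0,0]],[[0,0,-0.8],[0,0,0]],[[0,0,-1.6],[0,0,0]],[[0,0,-2],[0,0,0]],[[0,0,-2],[0,0,0]]]' -0.2; python3 - <<'E'
from h import *
st(); go(.475,.025,.215,73.5)
a,b=cam("scene"),cam("top"); cv2.imwrite("pics/s4.png",np.hstack([cv2.resize(a["color"][100:300,180:380],(400,400)),cv2.resize(b["color"][160:360,180:380],(400,400))]))
E
```

```text
time_s: 10.0
tool_pos: [0.6006, -0.0103, 0.239]
orientation: [0.002, 0.143, 0.99, 0.0]
wrist_force: [0.0, -1.1, -0.3]
opening: 0.6
grasp_force: 0.0
10.0 [ 0.6006 -0.0103  0.239 ] [ 0.  -1.1 -0.3] 0.6 0.0 q [-0.02  0.37  0.19  1.39  0.    0.27]
shift [ 3.265 -0.041  0.587] turnz 0.009 yaw_y now 73.6
```

View pics/s4.png

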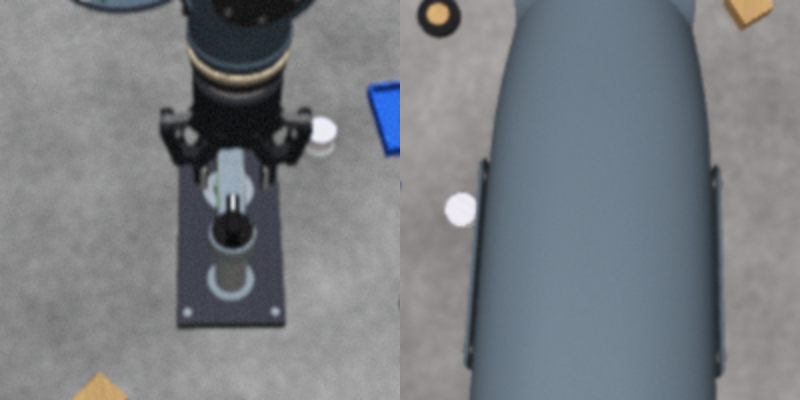

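The head is swung over the anvil, with the arm pointing at the spacer (crop 230,170). Now I'll press.

```bash
python3 -m pendant '[[[0.8,-0.01,0],[0,0,0]],[[1.8,-0.03,0],[0,0,0]],[[2.7,-0.04,0],[0,0,0]],[[3.27,-0.04,0],[0,0,0]],[[3.27,-0.04,0],[0,0,0]],[[3.27,-0.04,0],[0,0,0]],[[3.27,-0.04,0.5],[0,0,0]],[[3.27,-0.04,0.9],[0,0,0]],[[3.27,-0.04,1.2],[0,0,0]],[[3.27,-0.04,1.5],[0,0,0]],[[3.27,-0.04,1.8],[0,0,0]],[[3.27,-0.04,2.0],[0,0,0]],[[3.27,-0.04,2.0],[0,0,0]],[[3.27,-0.04,2.0],[0,0,0]]]' 1 40; python3 -c "
from h import *; st(); go(.475,.025,.152,73.5)"
```

```text
time_s: 11.5
tool_pos: [0.4743, 0.025, 0.1567]
orientation: [0.0, 0.143, 0.99, -0.0]
wrist_force: [0.6, -0.8, 4.7]
opening: 0.001
grasp_force: 1.9
11.5 [0.4743 0.025  0.1567] [ 0.6 -0.8  4.7] 0.001 1.9 q [ 0.05  0.19 -0.27  1.11 -0.    0.34]
shift [-0.017  0.006  0.116] turnz 0.008 yaw_y now 73.6
```

```bash
python3 -m pendant '[[[0,0,0.05],[0,0,0]],[[0,0,0.1],[0,0,0]],[[0,0,0.12],[0,0,0]],[[0,0,0.12],[0,0,0]],[[0,0,0.12],[0,0,0]]]'
```

```text
time_s: 12.0
tool_pos: [0.4742, 0.025, 0.1521]
orientation: [0.001, 0.143, 0.99, 0.0]
wrist_force: [3.4, -2.7, 6.0]
opening: 0.001
grasp_force: 2.5
```

```bash
python3 -m pendant '[[[0,0,0.02],[0,0,0]],[[0,0,0.02],[0,0,0]],[[0,0,0.02],[0,0,0]]]'; python3 -m pendant '[[[0,0,0.02],[0,0,0]],[[0,0,0.02],[0,0,0]],[[0,0,0.02],[0,0,0]],[[0,0,0.02],[0,0,0]]]';
```

```text
time_s: 12.3
tool_pos: [0.4743, 0.0251, 0.152]
orientation: [0.001, 0.143, 0.99, 0.0]
wrist_force: [1.1, -2.4, 12.7]
opening: 0.001
grasp_force: 6.7
time_s: 12.7
tool_pos: [0.4744, 0.0251, 0.1519]
orientation: [0.001, 0.143, 0.99, 0.0]
wrist_force: [-1.3, -1.9, 22.7]
opening: 0.001
grasp_force: 10.8
```

```bash
python3 -m pendant '[[[0,0,-0.8],[0,0,0]],[[0,0,-1.6],[0,0,0]],[[0,0,-2.2],[0,0,0]],[[0,0,-2.2],[0,0,0]]]' && python3 -m pendant '[[[-1,0,0],[0,0,0]],[[-2,0,0],[0,0,0]],[[-3,0.02,0],[0,0,0]],[[-3.27,0.04,0],[0,0,0]],[[-3.27,0.04,0],[0,0,0]],[[-3.27,0.04,0.8],[0,0,0]],[[-3.27,0.04,1.5],[0,0,0]],[[-3.27,0.04,2.05],[0,0,0]],[[-3.27,0.04,2.05],[0,0,0]],[[-3.27,0.04,2.05],[0,0,0]]]' -0.2; python3 -c "
from h import *; st(); go(.601,-.0102,.157,74.5)"
```

```text
time_s: 13.1
tool_pos: [0.4743, 0.0254, 0.2405]
orientation: [0.001, 0.143, 0.99, 0.001]
wrist_force: [0.7, 0.4, 0.4]
opening: 0.001
grasp_force: 0.0
time_s: 14.1
tool_pos: [0.5983, -0.0099, 0.1566]
orientation: [-0.001, 0.143, 0.99, 0.0]
wrist_force: [0.5, -1.1, -0.0]
opening: 0.599
grasp_force: 0.0
14.1 [ 0.5983 -0.0099  0.1566] [ 0.5 -1.1 -0. ] 0.599 0.0 q [-0.02  0.4   0.02  1.2   0.    0.27]
shift [-0.067  0.011 -0.01 ] turnz -0.112 yaw_y now 73.6
```

```bash
python3 -m pendant '[[[-0.06,0,0],[0,0,0]],[[-0.06,0,0],[0,0,0]],[[-0.06,0,0],[0,0,0]],[[-0.06,0,0],[0,0,0]],[[-0.06,0,0],[0,0,0]],[[-0.06,0,0],[0,0,0]],[[-0.06,0,0],[0,0,0]]]' 1 40 && python3 -m pendant '[[[0,0,0],[0,0,0.9]],[[0,0,0],[0,0,1.8]],[[0,0,0],[0,0,2.7]],[[0,0,0],[0,0,3.6]],[[0,0,0],[0,0,4.5]],[[0,0,0],[0,0,5.4]],[[0,0,0],[0,0,6.3]],[[0,0,0],[0,0,7.2]],[[0,0,0],[0,0,8.1]],[[0,0,0],[0,0,8.8]],[[0,0,0],[0,0,9.2]],[[0,0,0],[0,0,9.2]],[[0,0,0],[0,0,9.2]]]' && python3 -m pendant '[[[0,0,0],[0,0,0]],[[0,0,0],[0,0,0]],[[0,0,0],[0,0,0]],[[0,0,0],[0,0,0]],[[0,0,-0.8],[0,0,0]],[[0,0,-1.6],[0,0,0]],[[0,0,-2],[0,0,0]],[[0,0,-2],[0,0,0]]]' -0.2;  python3 - <<'E'
from h import *
st(); go(.475,.025,.12,0)
a,b=cam("scene"),cam("top"); cv2.imwrite("pics/s5.png",np.hstack([cv2.resize(a["color"][100:300,180:380],(400,400)),cv2.resize(b["color"][160:360,180:380],(400,400))]))
E
```

```text
time_s: 14.8
tool_pos: [0.6026, -0.0106, 0.1574]
orientation: [0.001, 0.143, 0.99, 0.0]
wrist_force: [-0.5, 2.8, 6.6]
opening: 0.155
grasp_force: 39.9
time_s: 16.1
tool_pos: [0.6013, -0.0116, 0.1574]
orientation: [0.0, 0.708, 0.707, -0.0]
wrist_force: [-5.3, -2.4, 9.9]
opening: 0.156
grasp_force: 40.3
time_s: 16.9
tool_pos: [0.6031, -0.0109, 0.2386]
orientation: [0.001, 0.707, 0.707, 0.002]
wrist_force: [0.9, 0.6, 0.0]
opening: 0.595
grasp_force: 0.0
16.9 [ 0.6031 -0.0109  0.2386] [0.9 0.6 0. ] 0.595 0.0 q [-0.02  0.37  0.19  1.39  0.    1.55]
shift [ 0.897 -3.215  2.95 ] turnz -0.002 yaw_y now -0.0
```

View pics/s5.png

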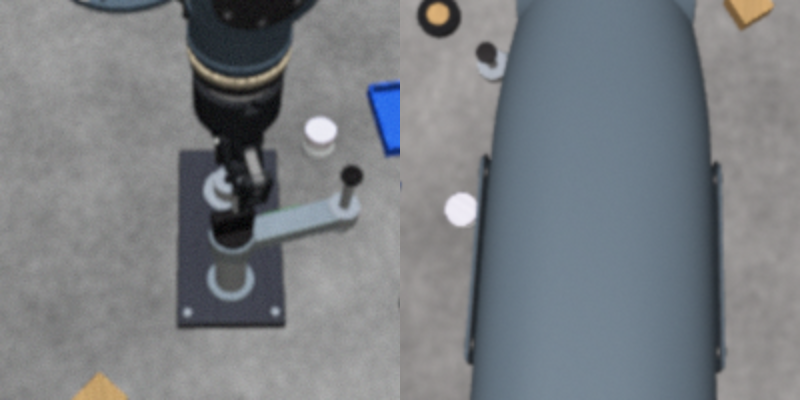

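The head is parked and A is still on the anvil (crop 220,185). I'll pick it up.

```bash
python3 -m pendant '[[[0.9,-3.2,0],[0,0,0]],[[0.9,-3.2,0],[0,0,0]],[[0.9,-3.2,0],[0,0,0]],[[0.9,-3.2,0],[0,0,0]],[[0.9,-3.2,1.2],[0,0,0]],[[0.9,-3.2,2.4],[0,0,0]],[[0.9,-3.2,3.6],[0,0,0]],[[0.9,-3.2,4.6],[0,0,0]],[[0.9,-3.2,5.2],[0,0,0]],[[0.9,-3.2,5.38],[0,0,0]],[[0.9,-3.2,5.38],[0,0,0]],[[0.9,-3.2,5.38],[0,0,0]]]' -1 && python3 -m pendant '[[[0,0,0],[0,0,0]],[[0,0,0],[0,0,0]],[[0,0,0],[0,0,0]],[[0,0,0],[0,0,0]],[[0,0,0],[0,0,0]],[[0,0,0],[0,0,0]],[[0,0,0],[0,0,0]],[[0,0,0],[0,0,0]]]' 1 60 && python3 -m pendant '[[[0,0,-0.8],[0,0,0]],[[0,0,-1.6],[0,0,0]],[[0,0,-2.8],[0,0,0]],[[0,0,-4],[0,0,0]],[[0,0,-5],[0,0,0]],[[0,0,-5],[0,0,0]]]'; python3 - <<'E'
from h import *
st(); go(.56,.331,.22,0)
E
```

```text
time_s: 18.2
tool_pos: [0.4747, 0.025, 0.0216]
orientation: [0.0, 0.707, 0.707, 0.0]
wrist_force: [0.8, -0.6, -0.3]
opening: 0.999
grasp_force: 0.0
time_s: 19.0
tool_pos: [0.4745, 0.0251, 0.022]
orientation: [0.001, 0.707, 0.707, 0.001]
wrist_force: [-2.2, -0.4, 10.7]
opening: 0.448
grasp_force: 59.3
time_s: 19.6
tool_pos: [0.4763, 0.0252, 0.2263]
orientation: [0.003, 0.707, 0.707, 0.003]
wrist_force: [0.2, -0.7, -2.0]
opening: 0.446
grasp_force: 61.3
19.6 [0.4763 0.0252 0.2263] [ 0.2 -0.7 -2. ] 0.446 61.3 q [ 0.05  0.15 -0.14  1.27  0.    1.62]
shift [7.645 2.089 0.181] turnz -0.002 yaw_y now -0.0
```

```bash
python3 -m pendant '[[[8.27,2.76,0],[0,0,0]],[[8.27,2.76,0],[0,0,0]],[[8.27,2.76,0],[0,0,0]],[[8.27,2.76,0],[0,0,0]],[[8.27,2.76,0],[0,0,0]],[[8.27,2.76,0],[0,0,0]],[[8.27,2.76,0],[0,0,0]],[[8.27,2.76,0],[0,0,0]],[[8.27,2.76,0.8],[0,0,0]],[[8.27,2.76,1.8],[0,0,0]],[[8.27,2.76,2.8],[0,0,0]],[[8.27,2.76,3.6],[0,0,0]],[[8.27,2.76,3.6],[0,0,0]],[[8.27,2.76,3.6],[0,0,0]]]'; python3 - <<'E'
from h import *
st(); go(.586,.356,.008,0)
a,b=cam("scene"),cam("top"); cv2.imwrite("pics/s6.png",np.hstack([cv2.resize(a["color"][100:300,340:540],(400,400)),cv2.resize(b["color"][120:320,60:260],(400,400))]))
E
```

```text
time_s: 21.0
tool_pos: [0.584, 0.3553, 0.0769]
orientation: [-0.0, 0.707, 0.707, -0.001]
wrist_force: [0.6, 0.1, -1.6]
opening: 0.448
grasp_force: 61.2
21.0 [0.584  0.3553 0.0769] [ 0.6  0.1 -1.6] 0.448 61.2 q [0.55 0.59 0.14 1.12 0.   2.12]
shift [0.018 0.051 1.723] turnz -0.004 yaw_y now -0.0
```

View pics/s6.png

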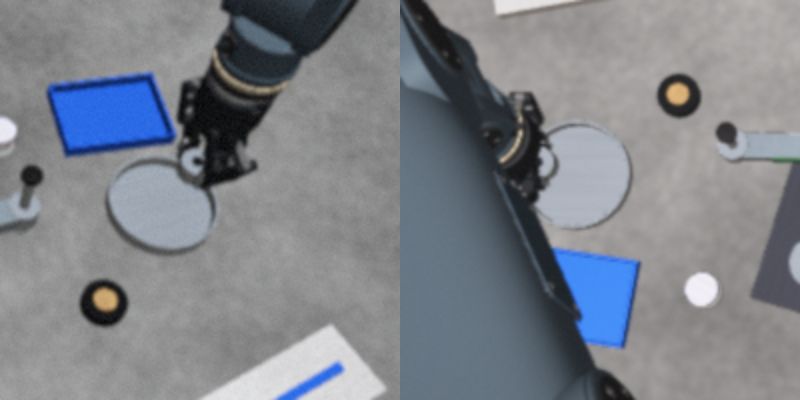

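The spacer is held over the near-left part of the dish, clear of the rim. Now I'll lower it and release.

```bash
python3 -m pendant '[[[0,0.03,0.8],[0,0,0]],[[0,0.03,1.4],[0,0,0]],[[0,0.03,1.7],[0,0,0]],[[0,0.03,1.75],[0,0,0]],[[0,0.03,1.75],[0,0,0]]]' && python3 -m pendant '[[[0,0,0],[0,0,0]],[[0,0,0],[0,0,0]],[[0,0,0],[0,0,0]],[[0,0,0],[0,0,0]]]' -0.35 && python3 -m pendant '[[[0,0,-1],[0,0,0]],[[0,0,-2.2],[0,0,0]],[[0,0,-3.4],[0,0,0]],[[0,0,-4.6],[0,0,0]],[[0,0,-5.5],[0,0,0]],[[0,0,-5.5],[0,0,0]]]' ; python3 - <<'E'
from h import *
st(); go(.45,-.10,.23,0)
E
```

```text
time_s: 21.6
tool_pos: [0.5862, 0.3563, 0.0082]
orientation: [0.0, 0.707, 0.707, 0.001]
wrist_force: [0.4, 0.0, -1.4]
opening: 0.445
grasp_force: 61.2
time_s: 22.0
tool_pos: [0.5858, 0.356, 0.0076]
orientation: [0.0, 0.707, 0.707, 0.0]
wrist_force: [0.0, 0.4, -0.1]
opening: 0.675
grasp_force: 0.0
time_s: 22.6
tool_pos: [0.5874, 0.357, 0.2335]
orientation: [0.001, 0.707, 0.707, 0.005]
wrist_force: [0.1, 0.2, -0.1]
opening: 0.676
grasp_force: 0.0
22.6 [0.5874 0.357  0.2335] [ 0.1  0.2 -0.1] 0.676 0.0 q [0.55 0.52 0.43 1.47 0.   2.12]
shift [-1.1425e+01 -3.4320e+00  2.0000e-03] turnz -0.002 yaw_y now -0.0
```

```bash
python3 -m pendant '[[[-11.4,-3.4,0],[0,0,0]],[[-11.4,-3.4,0],[0,0,0]],[[-11.4,-3.4,0],[0,0,0]],[[-11.4,-3.4,0],[0,0,0]],[[-11.4,-3.4,0],[0,0,0]],[[-11.4,-3.4,0],[0,0,0]],[[-11.4,-3.4,0],[0,0,0]],[[-11.4,-3.4,0],[0,0,0]],[[-11.4,-3.4,0],[0,0,0]],[[-11.4,-3.4,0],[0,0,0]],[[-11.4,-3.4,0],[0,0,0]],[[-11.4,-3.4,0],[0,0,0]],[[-11.4,-3.4,0],[0,0,0]]]' -1; python3 - <<'E'
from h import *
st()
a,b=cam("scene"),cam("top"); cv2.imwrite("pics/s7.png",np.hstack([cv2.resize(a["color"],(400,300)),cv2.resize(b["color"],(400,300))]))
ps,pt=dimple(a,(139,262)),dimple(b,(428,222)); print(ps,pt,tri(a,ps,b,pt))
E
```

```text
time_s: 23.9
tool_pos: [0.4495, -0.0995, 0.2267]
orientation: [-0.0, 0.707, 0.707, 0.0]
wrist_force: [0.2, 0.1, -0.1]
opening: 1.003
grasp_force: 0.0
23.9 [ 0.4495 -0.0995  0.2267] [ 0.2  0.1 -0.1] 1.003 0.0 q [-0.22  0.13 -0.16  1.28  0.    1.35]
[138.18329466 260.57772622] [428.2133758  221.61783439] (array([ 0.55323998, -0.37820211,  0.03185955]), np.float64(0.00174050372911042))
```

View pics/s7.png

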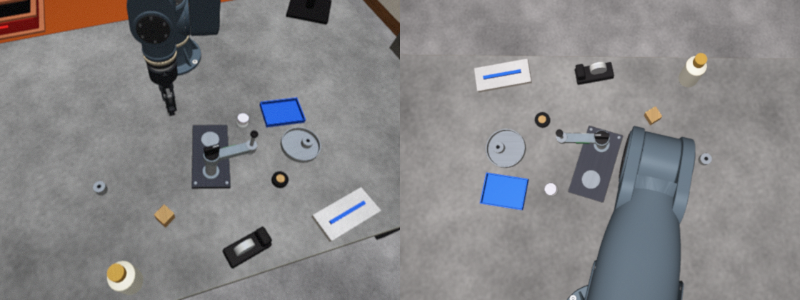

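B hasn't moved: its dimple is at full-image (138,261) and (428,222). A stands in the dish. Next I'll pick B.

```bash
python3 -m pendant '[[[-6.96,2.6,0],[0,0,0]],[[-6.96,2.6,0],[0,0,0]],[[-6.96,2.6,0],[0,0,0]],[[-6.96,2.6,0],[0,0,0]],[[-6.96,2.6,0],[0,0,0]],[[-6.96,2.6,0],[0,0,0]],[[-6.96,2.6,0],[0,0,0]],[[-6.96,2.6,0],[0,0,0]],[[-6.96,2.6,1.2],[0,0,0]],[[-6.96,2.6,2.4],[0,0,0]],[[-6.96,2.6,3.6],[0,0,0]],[[-6.96,2.6,4.6],[0,0,0]],[[-6.96,2.6,5.2],[0,0,0]],[[-6.96,2.6,5.46],[0,0,0]],[[-6.96,2.6,5.46],[0,0,0]],[[-6.96,2.6,5.46],[0,0,0]]]' -1 && python3 -m pendant '[[[0,0,0],[0,0,0]],[[0,0,0],[0,0,0]],[[0,0,0],[0,0,0]],[[0,0,0],[0,0,0]],[[0,0,0],[0,0,0]],[[0,0,0],[0,0,0]],[[0,0,0],[0,0,0]],[[0,0,0],[0,0,0]]]' 1 60 && python3 -m pendant '[[[0,0,-0.8],[0,0,0]],[[0,0,-1.6],[0,0,0]],[[0,0,-2.4],[0,0,0]],[[0,0,-2.4],[0,0,0]],[[0,0,-2.4],[0,0,0]]]'; python3 -c "
from h import *; st(); go(.475,.025,.10,0)"
```

```text
time_s: 25.6
tool_pos: [0.5543, -0.3783, 0.0102]
orientation: [0.001, 0.707, 0.707, 0.0]
wrist_force: [-0.1, -0.2, 0.6]
opening: 1.001
grasp_force: 0.0
time_s: 26.4
tool_pos: [0.5537, -0.3789, 0.0097]
orientation: [0.001, 0.707, 0.707, 0.0]
wrist_force: [-1.3, 0.4, 5.8]
opening: 0.448
grasp_force: 59.9
time_s: 26.9
tool_pos: [0.5535, -0.3788, 0.1051]
orientation: [0.001, 0.707, 0.707, 0.0]
wrist_force: [-1.1, -0.5, -2.4]
opening: 0.447
grasp_force: 60.6
26.9 [ 0.5535 -0.3788  0.1051] [-1.1 -0.5 -2.4] 0.447 60.6 q [-0.6   0.54  0.14  1.16  0.    0.97]
shift [10.094 -1.968  0.117] turnz -0.004 yaw_y now -0.0
```

```bash
python3 -m pendant '[[[10.1,-1.97,0],[0,0,0]],[[10.1,-1.97,0],[0,0,0]],[[10.1,-1.97,0],[0,0,0]],[[10.1,-1.97,0],[0,0,0]],[[10.1,-1.97,0],[0,0,0]],[[10.1,-1.97,0],[0,0,0]],[[10.1,-1.97,0],[0,0,0]],[[10.1,-1.97,0],[0,0,0]],[[10.1,-1.97,0],[0,0,0]],[[10.1,-1.97,0],[0,0,0]],[[10.1,-1.97,0],[0,0,0]],[[10.1,-1.97,0],[0,0,0]]]'; python3 - <<'E'
from h import *
st(); go(.475,.025,.0305,0)
a=cam("scene"); cv2.imwrite("pics/s8.png",cv2.resize(a["color"][100:300,180:380],(600,600)))
E
```

```text
time_s: 28.1
tool_pos: [0.4747, 0.0244, 0.1041]
orientation: [-0.0, 0.708, 0.707, -0.0]
wrist_force: [0.1, -1.0, -1.8]
opening: 0.444
grasp_force: 60.8
28.1 [0.4747 0.0244 0.1041] [ 0.1 -1.  -1.8] 0.444 60.8 q [ 0.05  0.24 -0.36  0.97 -0.    1.62]
shift [0.015 0.009 1.839] turnz -0.012 yaw_y now -0.1
```

View pics/s8.png

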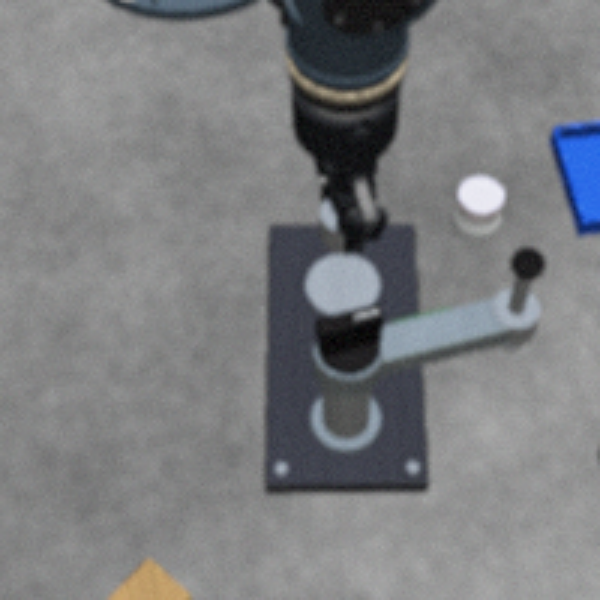

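B is held above the anvil at about crop (330,215) and the head is parked. I'll place it, then grip the knob.

```bash
python3 -m pendant '[[[0,0,0.8],[0,0,0]],[[0,0,1.4],[0,0,0]],[[0,0,1.75],[0,0,0]],[[0,0,1.84],[0,0,0]],[[0,0,1.84],[0,0,0]],[[0,0,1.84],[0,0,0]]]' && python3 -m pendant '[[[0,0,0],[0,0,0]],[[0,0,0],[0,0,0]],[[0,0,0],[0,0,0]],[[0,0,0],[0,0,0]],[[0,0,0],[0,0,0]]]' -0.5 && python3 -m pendant '[[[0,0,-1],[0,0,0]],[[0,0,-2.2],[0,0,0]],[[0,0,-3.4],[0,0,0]],[[0,0,-4.6],[0,0,0]],[[0,0,-5.2],[0,0,0]],[[0,0,-5.2],[0,0,0]],[[0,0,-5.2],[0,0,0]]]' -0.2; python3 - <<'E'
from h import *
st(); go(.601,-.010,.157,0)
E
```

```text
time_s: 28.75
tool_pos: [0.4752, 0.0249, 0.0313]
orientation: [0.0, 0.708, 0.707, 0.0]
wrist_force: [-0.0, 0.2, -2.0]
opening: 0.449
grasp_force: 60.6
time_s: 29.25
tool_pos: [0.4747, 0.0256, 0.031]
orientation: [0.0, 0.707, 0.707, 0.0]
wrist_force: [-0.2, -0.8, 0.7]
opening: 0.751
grasp_force: 0.0
time_s: 29.95
tool_pos: [0.4747, 0.0255, 0.2389]
orientation: [0.0, 0.707, 0.707, 0.0]
wrist_force: [-0.3, 0.3, -0.1]
opening: 0.601
grasp_force: 0.0
29.95 [0.4747 0.0255 0.2389] [-0.3  0.3 -0.1] 0.601 0.0 q [ 0.05  0.15 -0.11  1.31  0.    1.62]
shift [-0.888  3.156  2.049] turnz -0.002 yaw_y now -0.0
```

```bash
python3 -m pendant '[[[-0.89,3.15,0],[0,0,0]],[[-0.89,3.15,0],[0,0,0]],[[-0.89,3.15,0],[0,0,0]],[[-0.89,3.15,0],[0,0,0]],[[-0.89,3.15,0.8],[0,0,0]],[[-0.89,3.15,1.5],[0,0,0]],[[-0.89,3.15,2.04],[0,0,0]],[[-0.89,3.15,2.04],[0,0,0]],[[-0.89,3.15,2.04],[0,0,0]]]' && python3 -m pendant '[[[0,0,0],[0,0,0]],[[0,0,0],[0,0,0]],[[0,0,0],[0,0,0]],[[0,0,0],[0,0,0]],[[0,0,0],[0,0,0]],[[0,0,0],[0,0,0]],[[0,0,0],[0,0,0]],[[0,0,0],[0,0,0]]]' 1 40 && python3 -m pendant '[[[0,0,0],[0,0,-0.9]],[[0,0,0],[0,0,-1.8]],[[0,0,0],[0,0,-2.7]],[[0,0,0],[0,0,-3.6]],[[0,0,0],[0,0,-4.5]],[[0,0,0],[0,0,-5.4]],[[0,0,0],[0,0,-6.3]],[[0,0,0],[0,0,-7.2]],[[0,0,0],[0,0,-8.1]],[[0,0,0],[0,0,-8.8]],[[0,0,0],[0,0,-9.2]],[[0,0,0],[0,0,-9.2]],[[0,0,0],[0,0,-9.2]]]' && python3 -m pendant '[[[0,0,0],[0,0,0]],[[0,0,0],[0,0,0]],[[0,0,0],[0,0,0]],[[0,0,0],[0,0,0]],[[0,0,-0.8],[0,0,0]],[[0,0,-1.6],[0,0,0]],[[0,0,-2],[0,0,0]],[[0,0,-2],[0,0,0]]]' -0.2; python3 - <<'E'
from h import *
st(); go(.475,.025,.163,73.6)
a=cam("scene"); cv2.imwrite("pics/s9.png",cv2.resize(a["color"][100:300,180:380],(600,600)))
E
```

```text
time_s: 30.85
tool_pos: [0.5996, -0.01, 0.1569]
orientation: [-0.001, 0.707, 0.707, -0.001]
wrist_force: [-0.2, 0.5, 0.9]
opening: 0.601
grasp_force: 0.0
time_s: 31.65
tool_pos: [0.6013, -0.0101, 0.1585]
orientation: [0.001, 0.707, 0.707, 0.001]
wrist_force: [0.3, -0.2, 6.9]
opening: 0.157
grasp_force: 40.1
time_s: 32.95
tool_pos: [0.6011, -0.0102, 0.1585]
orientation: [0.001, 0.143, 0.99, 0.0]
wrist_force: [-0.8, -0.9, 7.1]
opening: 0.152
grasp_force: 40.3
time_s: 33.75
tool_pos: [0.6018, -0.0102, 0.2397]
orientation: [0.002, 0.143, 0.99, 0.0]
wrist_force: [-0.1, 0.0, -0.1]
opening: 0.602
grasp_force: 0.0
33.75 [ 0.6018 -0.0102  0.2397] [-0.1  0.  -0.1] 0.602 0.0 q [-0.02  0.37  0.19  1.39  0.    0.27]
shift [ 3.298 -0.055  1.905] turnz -0.002 yaw_y now 73.6
```

View pics/s9.png

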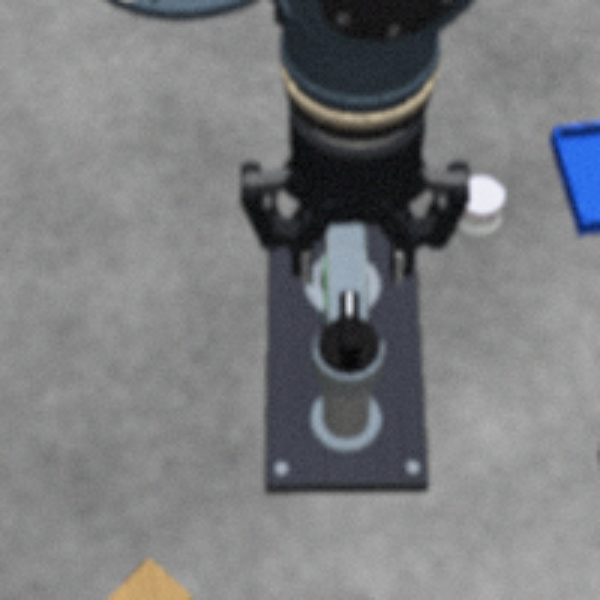

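The head is over the anvil. I'll press B, expecting contact at a TCP z of about 0.160.

```bash
python3 -m pendant '[[[0.8,-0.01,0],[0,0,0]],[[1.8,-0.03,0],[0,0,0]],[[2.7,-0.04,0],[0,0,0]],[[3.3,-0.05,0],[0,0,0]],[[3.3,-0.05,0],[0,0,0]],[[3.3,-0.05,0],[0,0,0]],[[3.3,-0.05,0.5],[0,0,0]],[[3.3,-0.05,0.9],[0,0,0]],[[3.3,-0.05,1.2],[0,0,0]],[[3.3,-0.05,1.5],[0,0,0]],[[3.3,-0.05,1.75],[0,0,0]],[[3.3,-0.05,1.85],[0,0,0]],[[3.3,-0.05,1.85],[0,0,0]],[[3.3,-0.05,1.85],[0,0,0]]]' 1 40; python3 -m pendant '[[[0,0,0.05],[0,0,0]],[[0,0,0.08],[0,0,0]],[[0,0,0.08],[0,0,0]],[[0,0,0.08],[0,0,0]]]'
```

```text
time_s: 35.2
tool_pos: [0.4741, 0.0251, 0.1637]
orientation: [0.0, 0.143, 0.99, -0.0]
wrist_force: [1.4, -1.0, 3.2]
opening: 0.001
grasp_force: 1.7
time_s: 35.6
tool_pos: [0.4737, 0.0252, 0.1603]
orientation: [0.0, 0.143, 0.99, 0.0]
wrist_force: [2.8, -1.5, 4.2]
opening: 0.004
grasp_force: 1.9
```

```bash
python3 -m pendant '[[[0,0,0.02],[0,0,0]],[[0,0,0.02],[0,0,0]],[[0,0,0.02],[0,0,0]]]'; python3 -m pendant '[[[0,0,0.025],[0,0,0]],[[0,0,0.025],[0,0,0]],[[0,0,0.025],[0,0,0]],[[0,0,0.025],[0,0,0]]]';
```

```text
time_s: 35.9
tool_pos: [0.4737, 0.0252, 0.16]
orientation: [0.001, 0.143, 0.99, 0.0]
wrist_force: [0.8, -1.5, 10.8]
opening: 0.002
grasp_force: 5.1
time_s: 36.3
tool_pos: [0.4739, 0.0253, 0.1599]
orientation: [0.001, 0.143, 0.99, 0.0]
wrist_force: [-2.1, -0.8, 20.2]
opening: 0.0
grasp_force: 10.1
```

```bash
python3 -m pendant '[[[0,0,-0.8],[0,0,0]],[[0,0,-1.6],[0,0,0]],[[0,0,-2],[0,0,0]],[[0,0,-2],[0,0,0]]]' && python3 -m pendant '[[[-1,0,0],[0,0,0]],[[-2,0,0],[0,0,0]],[[-3,0.02,0],[0,0,0]],[[-3.33,0.05,0],[0,0,0]],[[-3.33,0.05,0],[0,0,0]],[[-3.33,0.05,0.8],[0,0,0]],[[-3.33,0.05,1.5],[0,0,0]],[[-3.33,0.05,2.03],[0,0,0]],[[-3.33,0.05,2.03],[0,0,0]],[[-3.33,0.05,2.03],[0,0,0]]]' -0.2; python3 -c "
from h import *; st(); go(.601,-.0102,.157,74.5)"
```

```text
time_s: 36.7
tool_pos: [0.4736, 0.0254, 0.2398]
orientation: [0.001, 0.143, 0.99, 0.0]
wrist_force: [1.2, 0.8, -0.2]
opening: 0.0
grasp_force: 0.0
time_s: 37.7
tool_pos: [0.6007, -0.0102, 0.1572]
orientation: [-0.001, 0.143, 0.99, 0.0]
wrist_force: [0.1, -0.1, 0.1]
opening: 0.601
grasp_force: 0.0
37.7 [ 0.6007 -0.0102  0.1572] [ 0.1 -0.1  0.1] 0.601 0.0 q [-0.02  0.4   0.03  1.2   0.    0.27]
shift [-0.008  0.003  0.004] turnz -0.113 yaw_y now 73.6
```

```bash
python3 -m pendant '[[[0,0,0],[0,0,0]],[[0,0,0],[0,0,0]],[[0,0,0],[0,0,0]],[[0,0,0],[0,0,0]],[[0,0,0],[0,0,0]],[[0,0,0],[0,0,0]],[[0,0,0],[0,0,0]]]' 1 40 && python3 -m pendant '[[[0,0,0],[0,0,0.9]],[[0,0,0],[0,0,1.8]],[[0,0,0],[0,0,2.7]],[[0,0,0],[0,0,3.6]],[[0,0,0],[0,0,4.5]],[[0,0,0],[0,0,5.4]],[[0,0,0],[0,0,6.3]],[[0,0,0],[0,0,7.2]],[[0,0,0],[0,0,8.1]],[[0,0,0],[0,0,8.8]],[[0,0,0],[0,0,9.2]],[[0,0,0],[0,0,9.2]],[[0,0,0],[0,0,9.2]]]' && python3 -m pendant '[[[0,0,0],[0,0,0]],[[0,0,0],[0,0,0]],[[0,0,0],[0,0,0]],[[0,0,0],[0,0,0]],[[0,0,-0.8],[0,0,0]],[[0,0,-1.6],[0,0,0]],[[0,0,-2],[0,0,0]],[[0,0,-2],[0,0,0]]]' -0.2;  python3 - <<'E'
from h import *
st(); go(.475,.0255,.0295,0)
a,b=cam("scene"),cam("top"); cv2.imwrite("pics/s10.png",np.hstack([cv2.resize(a["color"][100:300,180:380],(400,400)),cv2.resize(b["color"][160:360,60:260],(400,400))]))
E
```

```text
time_s: 38.4
tool_pos: [0.6023, -0.0105, 0.1584]
orientation: [0.001, 0.143, 0.99, 0.0]
wrist_force: [-1.3, -0.3, 6.6]
opening: 0.154
grasp_force: 40.0
time_s: 39.7
tool_pos: [0.6013, -0.0112, 0.1584]
orientation: [0.0, 0.708, 0.707, -0.0]
wrist_force: [-5.2, -2.9, 8.7]
opening: 0.155
grasp_force: 40.3
time_s: 40.5
tool_pos: [0.603, -0.0104, 0.2395]
orientation: [0.001, 0.707, 0.707, 0.002]
wrist_force: [0.1, -0.4, -0.2]
opening: 0.598
grasp_force: 0.0
40.5 [ 0.603  -0.0104  0.2395] [ 0.1 -0.4 -0.2] 0.598 0.0 q [-0.02  0.37  0.2   1.39  0.    1.55]
shift [ 0.897 -3.223  5.237] turnz -0.001 yaw_y now -0.0
```

View pics/s10.png

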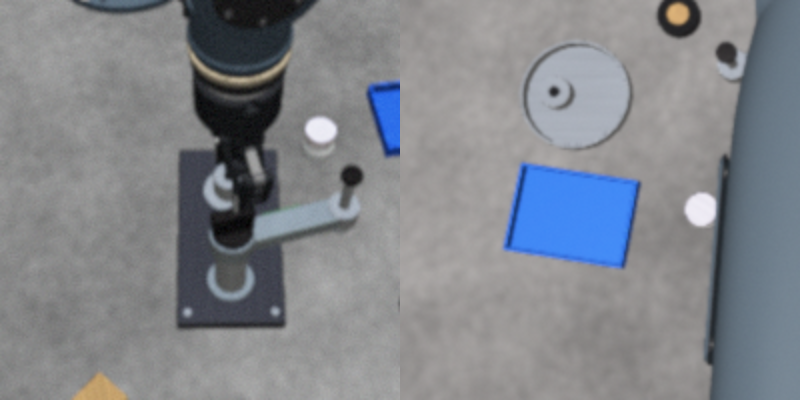

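The head is parked, B stands on the anvil, and A is in the dish at top crop (554,91). I'll pick B.

```bash
python3 -m pendant '[[[0.9,-3.2,0],[0,0,0]],[[0.9,-3.2,0],[0,0,0]],[[0.9,-3.2,0],[0,0,0]],[[0.9,-3.2,0],[0,0,0]],[[0.9,-3.2,1.2],[0,0,0]],[[0.9,-3.2,2.4],[0,0,0]],[[0.9,-3.2,3.6],[0,0,0]],[[0.9,-3.2,4.6],[0,0,0]],[[0.9,-3.2,5.1],[0,0,0]],[[0.9,-3.2,5.22],[0,0,0]],[[0.9,-3.2,5.22],[0,0,0]],[[0.9,-3.2,5.22],[0,0,0]]]' -1 && python3 -m pendant '[[[0,0,0],[0,0,0]],[[0,0,0],[0,0,0]],[[0,0,0],[0,0,0]],[[0,0,0],[0,0,0]],[[0,0,0],[0,0,0]],[[0,0,0],[0,0,0]],[[0,0,0],[0,0,0]],[[0,0,0],[0,0,0]]]' 1 60 && python3 -m pendant '[[[0,0,-0.8],[0,0,0]],[[0,0,-1.6],[0,0,0]],[[0,0,-2.8],[0,0,0]],[[0,0,-4],[0,0,0]],[[0,0,-5],[0,0,0]],[[0,0,-5],[0,0,0]],[[0,0,-5],[0,0,0]]]'; python3 - <<'E'
from h import *
st(); go(.586,.304,.08,0)
E
```

```text
time_s: 41.8
tool_pos: [0.4747, 0.0255, 0.029]
orientation: [0.0, 0.707, 0.707, 0.0]
wrist_force: [-0.1, -0.5, -0.6]
opening: 1.003
grasp_force: 0.0
time_s: 42.6
tool_pos: [0.4743, 0.0256, 0.0293]
orientation: [0.0, 0.707, 0.707, 0.001]
wrist_force: [-1.6, -0.2, 9.0]
opening: 0.445
grasp_force: 59.3
time_s: 43.3
tool_pos: [0.4741, 0.0256, 0.2289]
orientation: [0.001, 0.707, 0.707, 0.001]
wrist_force: [-0.1, -0.4, -3.2]
opening: 0.442
grasp_force: 61.2
43.3 [0.4741 0.0256 0.2289] [-0.1 -0.4 -3.2] 0.442 61.2 q [ 0.05  0.15 -0.13  1.29  0.    1.62]
shift [6.961 2.789 3.729] turnz -0.002 yaw_y now -0.0
```

```bash
python3 -m pendant '[[[6.96,1,0],[0,0,0]],[[6.96,1,0],[0,0,0]],[[6.96,1,0],[0,0,0]],[[6.96,1,0],[0,0,0]],[[6.96,2.79,0],[0,0,0]],[[6.96,2.79,0],[0,0,0]],[[6.96,2.79,0],[0,0,0]],[[6.96,2.79,0],[0,0,0]],[[6.96,2.79,1],[0,0,0]],[[6.96,2.79,2],[0,0,0]],[[6.96,2.79,3],[0,0,0]],[[6.96,2.79,3.7],[0,0,0]],[[6.96,2.79,3.7],[0,0,0]],[[6.96,2.79,3.7],[0,0,0]],[[6.96,2.79,3.7],[0,0,0]]]'; python3 - <<'E'
from h import *
st(); go(.586,.304,.0142,0)
a,b=cam("scene"),cam("top"); cv2.imwrite("pics/s11.png",np.hstack([cv2.resize(a["color"][100:300,340:540],(400,400)),cv2.resize(b["color"][120:320,60:260],(400,400))]))
E
```

```text
time_s: 44.8
tool_pos: [0.5862, 0.304, 0.0823]
orientation: [0.0, 0.707, 0.707, 0.001]
wrist_force: [0.3, 1.2, -1.3]
opening: 0.446
grasp_force: 61.3
44.8 [0.5862 0.304  0.0823] [ 0.3  1.2 -1.3] 0.446 61.3 q [0.48 0.54 0.07 1.1  0.   2.05]
shift [-0.002 -0.008  1.701] turnz -0.004 yaw_y now -0.0
```

View pics/s11.png

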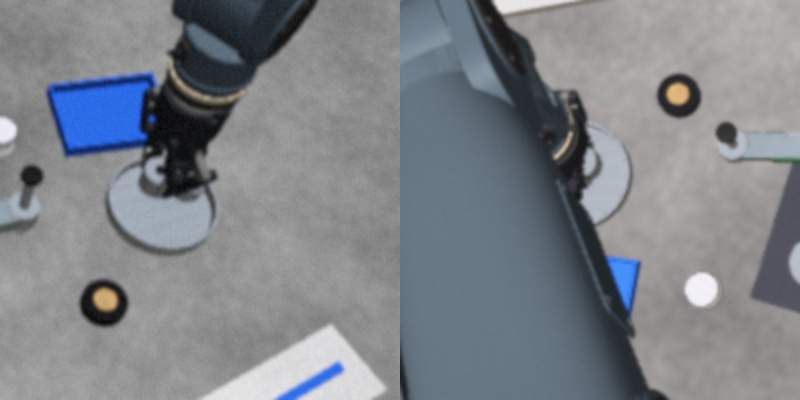

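B is held over the right part of the dish, clear of A (scene crop 190,190). I'll lower it and release.

```bash
python3 -m pendant '[[[0,0,0.8],[0,0,0]],[[0,0,1.4],[0,0,0]],[[0,0,1.65],[0,0,0]],[[0,0,1.7],[0,0,0]],[[0,0,1.7],[0,0,0]]]' && python3 -m pendant '[[[0,0,0],[0,0,0]],[[0,0,0],[0,0,0]],[[0,0,0],[0,0,0]],[[0,0,0],[0,0,0]]]' -0.35 && python3 -m pendant '[[[0,0,-1],[0,0,0]],[[0,0,-2.2],[0,0,0]],[[0,0,-3.4],[0,0,0]],[[0,0,-4.6],[0,0,0]],[[0,0,-5.4],[0,0,0]],[[0,0,-5.4],[0,0,0]],[[-9,-4.5,-5.4],[0,0,0]],[[-9,-4.5,-5.4],[0,0,0]],[[-9,-4.5,-5.4],[0,0,0]],[[-9,-4.5,-5.4],[0,0,0]],[[-9,-4.5,-5.4],[0,0,0]],[[-9,-4.5,-5.4],[0,0,0]],[[-9,-4.5,-5.4],[0,0,0]],[[-9,-4.5,-5.4],[0,0,0]],[[-9,-4.5,-5.4],[0,0,0]],[[-9,-4.5,-5.4],[0,0,0]]]' ; python3 - <<'E'
from h import *
st()
a,b=cam("scene"),cam("top"); cv2.imwrite("pics/s12.png",np.hstack([cv2.resize(a["color"],(400,300)),cv2.resize(b["color"],(400,300))]))
for n,X in(("A",[.586,.356,.028]),("B",[.586,.304,.036])):
    X=np.array(X); p=dimple(a,proj(a,X)); q=dimple(b,proj(b,X)); print(n,tri(a,p,b,q))
E
```

```text
time_s: 45.4
tool_pos: [0.5861, 0.3042, 0.0133]
orientation: [0.0, 0.707, 0.707, 0.001]
wrist_force: [-0.3, -0.2, -0.7]
opening: 0.451
grasp_force: 63.8
time_s: 45.8
tool_pos: [0.5858, 0.3041, 0.0128]
orientation: [0.0, 0.707, 0.707, 0.0]
wrist_force: [0.3, 1.0, 0.1]
opening: 0.671
grasp_force: 0.0
time_s: 47.4
tool_pos: [0.4048, -0.057, 0.2281]
orientation: [-0.0, 0.708, 0.706, 0.0]
wrist_force: [0.5, 0.3, -0.3]
opening: 0.673
grasp_force: 0.0
47.4 [ 0.4048 -0.057   0.2281] [ 0.5  0.3 -0.3] 0.673 0.0 q [-0.14  0.04 -0.26  1.27  0.    1.43]
 ** On entry to DLASCL parameter number  4 had an illegal value
 ** On entry to DLASCL parameter number  4 had an illegal value
 ** On entry to DLASCL parameter number  4 had an illegal value
 ** On entry to DLASCL parameter number  4 had an illegal value
 ** On entry to DLASCL parameter number  5 had an illegal value
 ** On entry to DLASCL parameter number  4 had an illegal valueh.py:20: RuntimeWarning: invalid value encountered in scalar divide
  return np.array([u+(w*xx).sum()/w.sum(),v+(w*yy).sum()/w.sum()])
Traceback (most recent call last):
  File "h.py", line 12, in tri
    s=np.linalg.lstsq(np.c_[d1,-d2],o2-o1,rcond=None)[0]
      ~~~~~~~~~~~~~~~^^^^^^^^^^^^^^^^^^^^^^^^^^^^^^^^
numpy.linalg.LinAlgError: SVD did not converge in Linear Least Squares
```

View pics/s12.png

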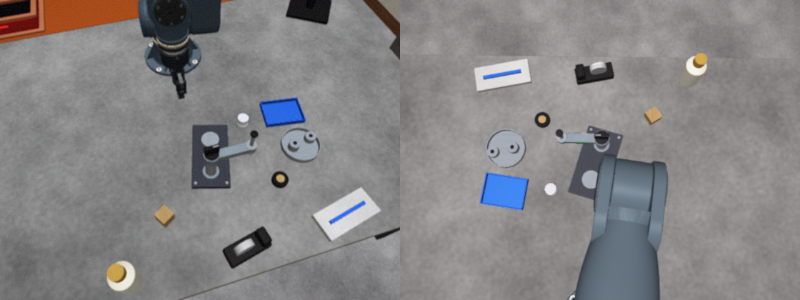

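The top view shows both spacers in the dish, at about full-image (132,213) and (158,206). A has shifted, probably the random knock. I'll check that it stands inside and upright.

```bash
python3 - <<'E'
from h import *
a,b=cam("scene"),cam("top")
cv2.imwrite("pics/s13.png",np.hstack([cv2.resize(a["color"][150:250,370:470],(400,400),interpolation=3),cv2.resize(b["color"][160:260,100:200],(400,400),interpolation=3)]))
for p,q in(((434,191),(132,213)),((412,205),(158,206))):
    p,q=dimple(a,p),dimple(b,q); print(p,q,tri(a,p,b,q))
E
```

```text
[434.75087719 189.45964912] [128.81972789 211.55782313] (array([0.57037219, 0.37513555, 0.02925228]), np.float64(0.0017917842780215921))
[412.23809524 200.92857143] [156.39158576 205.18770227] (array([0.58670532, 0.30472234, 0.03150149]), np.float64(0.00037543362641684363))
```

View pics/s13.png

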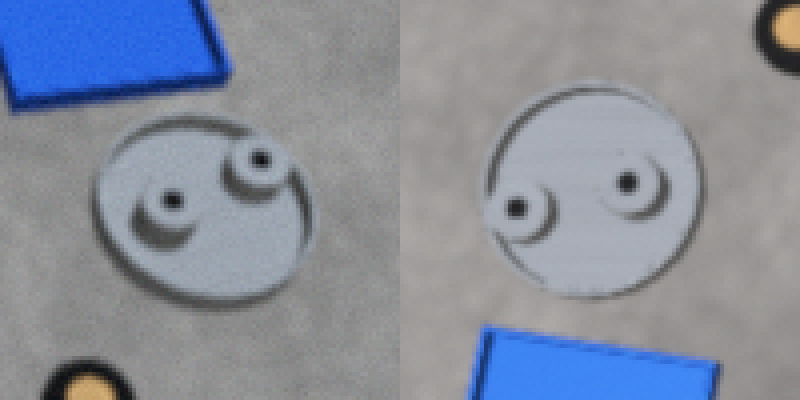

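A measures (0.570,0.375) with its top at 29 mm, so it stands on the dish floor (28 mm expected). It is against the wall at about 46 mm from the dish centre, which is within 54 mm. B is upright, the head is parked and the bystanders haven't moved. I'll hand in now.

```bash
python3 - <<'E'
from h import *
a,b=cam("scene"),cam("top")
p,q=dimple(a,(413,200)),dimple(b,(157,205)); X,e=tri(a,p,b,q); print(X,e)
if abs(X[2]-.036)<.005: print(manip.hand_in())
E
```

```text
[0.58616716 0.30419909 0.03650484] 0.0010705982717067648
the job is handed in; nothing more can be done
None
```

I handed the job in: the 24 mm and then the 32 mm spacer (the only two present) were gauged and put upright in the dish, with the head parked and the gauge up; A was knocked against the dish wall but still stands inside, and the hand-in gave no verdict.

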